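# Lock the rotary stage

### The arm

A 6-joint arm with a two-finger parallel gripper is mounted at the origin on a cart in front of the work surface, level with it; the furniture and walls round the work are solid. World frame = base frame: x ahead of the robot, y to its left, z up, the work surface at z = 0. Lengths are in m, angles in rad, forces in N, time in s.
With the tool pointing down it reaches from about 0.425 to 0.95 m from the base axis. Payload 14.7 kg.
Tool frame: the origin (TCP) lies at the very end of the fingers, on their centre line; the grasp point (between the pads) lies 19 mm behind it (arm.tcp_to_grasp is the distance from the TCP to the grasp point, in m); z points along the fingers, y is the direction in which the jaws open and shut (so a half turn about z gives the same grasp; the last joint's range is limited). The gripper opens to 85 mm and grips with 20 to 120 N. Pads are 22 mm wide; open, the fingers measure 114 mm over their backs; the gripper's body (76 mm by 85 mm) begins 54 mm behind the grasp point. The pads swing forward as they close: fully open they stand 13 mm farther back than shut.
Start: joints at [1.133, 0.48, 1.596, -0, 1.065, -0.047], TCP at [0.248, 0.601, 0.196] pointing down, gripper open.
Joint ranges: [-2.75, 2.75], [-0.82, 2.05], [0.23, 2.67], [-1.56, 4.7], [0.09, 2.69], [-2.92, 2.92]. Speed limits (rad/s): [1.89, 1.89, 2.39, 3.01, 3.01, 3.01].

### API

Orientations are given as a rotation vector (axis times angle).
In Python, from cell import arm, claw, solve_ik, optics gives the robot as it stands. Calls block until the motion is done:
- arm.reach(position, orientation): joint-space move of the TCP to a pose.
- arm.servo_line(position, attitude=None, vel=0.15, guard=None): straight line of the TCP; attitude=None keeps the orientation; vel is the mean speed in m/s. With guard (N) it stops when the force on the tool has changed by that much, and returns True; else False.
- arm.move_j(angles): joint-space move.
- claw.set_gripper(opening): opening from 0.0 (shut) to 1.0 (fully open); the grip force is fixed at half the most; returns when the fingers have stopped.
- arm.hold(seconds).
- solve_ik(position, orientation): joint angles nearest the present ones, or None.
- arm.state(): the state.
- optics.grab_frame(name): name is "scene" or "top"; returns a dict with "pixels" (420x560x3 uint8, red, green, blue), "range_z" (420x560 float32, m along the optical axis (not along the pixel's ray), 0 where there is no reading), "mtx" (3x3 intrinsics, pixels), "k1" (the pictures are not rectified: a ray, as slopes to the right and down, at radius r is drawn at 1 + k1 r^2 times it, then the intrinsics apply), "world_from_camera" (4x4, takes a point from camera to world coordinates). Camera axes: x right, y up, looking along -z (the intrinsics and any distortion apply to the point x, -y, -z); pixel columns grow to the right and rows downward; lengths in m; the calibration is good to about 2 mm. A picture is of the moment at which its call begins.
A pose or a line that the arm cannot do raises arm.Unreachable and nothing moves.
- arm.close_job(): hands the job in, once; it reports no verdict.
The state is a dict: "clock": time; "joint_positions": joint angles; "qvel": joint speeds; "joint_efforts": joint torques, N m; "ee_pos": TCP position; "orientation": TCP orientation; "force": force on the tool from outside, world axes, zero at the start; "wrist_torque": the same for the moment, N m; "grip_width": opening from 0.0 (shut) to 1.0 (fully open).
Only numpy, scipy, OpenCV 4.12 (cv2) and the standard library are available. Lean on these libraries where they do the work, as an engineer would, in place of code of your own. Each camera call takes 0.05 s, during which the arm holds its last target. There are 200 camera calls.

### The job

Lock the rotary stage for transport: push the orange post round with the fingertips until the slot in the blue disc lines up with the brass locking bar, then push the red stud so that the bar slides through the disc and into the keeper beyond it, fully home. Only push with the fingers: do not take the post or the stud between them, and leave the other things on the bench where they are.

Things in the scene. Friction and masses are not known exactly. Their poses are not given: they have to be found in the camera images.
- stage: Fixed aluminium base plate of the rotary stage, 236 x 120 x 8 mm, lying on the bench. Origin: at bench level under the disc's axis. Its x axis runs along the locking bar, from the bar's guide through the disc to the keeper; z is up. The plate spans x -162 to +74 and y -60 to +60 mm. Two guide rails flank the bar: y +-7 to +-14 mm, x -160 to -48 mm, top 20 mm above the bench.
- keeper (a point): Centre of the top of the keeper, a dark steel bridge beyond the disc into which the bar goes: x +45 to +65 mm of the stage, 32 mm wide (y), top 29 mm above the bench, screw heads 30 mm. A like bridge, 9 mm long (x -50 to -41 mm), holds the bar before the disc.
- disc (a joint): Turn of the blue slotted disc about its vertical axis, rad, growing counter-clockwise seen from above. The slot lines up with the bar at 0 and equally at pi; it starts in between, at 0.5 to 2.64; end stops at -0.3 and 3.44. Friction 0.05 N m (about 2 N at the post): it stays where it is left. Askew it blocks the bar; within about 0.1 rad the slot's flared mouth guides the bar in.
- disc_slot (a point): Point on the disc's axis, on its top face, 26 mm above the bench. Blue disc, 70 mm across. The slot is a straight groove right across its top, 16 mm wide, its mouths flared to 24 mm; this point's x axis lies along the slot and turns with the disc.
- disc_post (a point): Centre of the top of the orange upright finger post on the disc, 58 mm above the bench (32 above the disc), 22.5 mm from the disc's axis, square to the slot (disc's -y side). Post 12 mm thick, head 15 mm, foot 16 mm across. At joint disc = 0 it is on the stage's -y side, at pi on the +y side, in between on the keeper (+x) side.
- bar (a joint): Slide of the brass locking bar along the stage's +x axis, m. 0 drawn back (starts at 0 to 0.004), 0.09 fully home: its stop. Sliding it takes about 2 N and it stays where it is left. The bar is 117 mm long, 12 mm wide, 9 mm thick, its top 23.5 mm above the bench, tapered to 9 mm at the tip.
- bar_stud (a point): Centre of the top of the red upright push stud near the bar's rear end, 56 mm above the bench (32 above the bar); 12 mm thick, head 15 mm, foot 16 mm across. On the stage's x axis at x = -149 mm when joint bar = 0 and -59 mm when fully home, its foot then just touching the bridge before the disc.
- bar_tip (a point): The front end of the bar, 19 mm above the bench; at x = -40 mm of the stage when joint bar = 0 (5 mm short of the disc's rim), +50 mm, inside the keeper, when fully home.
- coverglass0: Small white box of cover glasses, 27 x 27 x 16 mm, lying loose on the base plate beside the guide rails, near x -100, y +42 mm of the stage. Origin at the centre of its underside. A bystander.
- oil_bottle: Small bottle with a black cap, 26 mm across, 66 mm tall, on the bench to the right. Origin at the centre of its underside. A bystander.
- tally_counter: Round white hand tally counter, 43 x 64 x 31 mm, on the bench to the right. Origin at the centre of its underside. A bystander.
- marker1: White marker pen with a blue cap, 125 mm long, 13 mm thick, lying on the bench to the right, near the robot. Origin at the middle of its underside. A bystander.
- petri0: Petri dish, 56 mm across, 14 mm high, on the bench to the left. Origin at the centre of its underside. A bystander.

How it is judged:
By the outcome, as a careful person would: the job done as asked, in the order asked, and still so for the second after the job is handed in, with the robot touching nothing.
It also fails if it takes over 45 s, if anything falls off the work surface, if the arm or the gripper's body presses on something with over 40 N, if the wrist force passes 120 N, or if a joint passes its speed limit or range.

## Working session

There is one attempt and no reset: what is moved stays moved. The work goes in short steps, each a Python script; the robot and the scene stay as the last script left them, time stands still between calls to the robot, and variables do not carry over. Pictures are saved under pics/ and viewed, about 8 in all and at most 12, crops included, and the job is handed in when it is done.

```bash
ls; mkdir -p pics
cat > h.py <<'E'
import numpy as np, cv2
from cell import arm, claw, solve_ik, optics
def grab(n):
    return optics.grab_frame(n)
def save(f,name,crop=None):
    im=f["pixels"][...,::-1]
    if crop: r0,r1,c0,c1=crop; im=cv2.resize(im[r0:r1,c0:c1],None,fx=3,fy=3)
    cv2.imwrite("pics/"+name,im)
def ray(f,u,v):
    K=f["mtx"]; xd=np.array([(u-K[0,2])/K[0,0],(v-K[1,2])/K[1,1]]); x=xd.copy()
    for _ in range(20): x=xd/(1+f["k1"]*(x@x))
    T=f["world_from_camera"]; d=T[:3,:3]@np.array([x[0],-x[1],-1.]); return T[:3,3],d
def onplane(f,u,v,z):
    o,d=ray(f,u,v); return o+d*(z-o[2])/d[2]
def bydepth(f,u,v):
    o,d=ray(f,u,v); return o+d*f["range_z"][int(round(v)),int(round(u))]
E
python3 - <<'E'
from h import *
for n in ("top","scene"):
    f=grab(n); save(f,n+"0.png"); print(n,f["mtx"].round(1).tolist(),f["k1"],f["world_from_camera"].round(3).tolist())
print(arm.state())
E
```

```text
pics
top [[490.2, 0.0, 289.8], [0.0, 490.2, 207.2], [0.0, 0.0, 1.0]] -0.1225064436126383 [[0.002, 0.988, -0.153, 0.284], [-1.0, 0.002, 0.003, -0.079], [0.004, 0.153, 0.988, 1.492], [0.0, 0.0, 0.0, 1.0]]
scene [[393.3, 0.0, 283.1], [0.0, 393.3, 211.8], [0.0, 0.0, 1.0]] 0.006560948212886031 [[0.618, 0.428, -0.659, -0.187], [-0.786, 0.339, -0.517, -0.616], [0.002, 0.838, 0.546, 0.663], [0.0, 0.0, 0.0, 1.0]]
{'clock': 0.1, 'joint_positions': array([ 1.13338233e+00,  4.80768975e-01,  1.59681511e+00, -3.28576187e-06,
        1.06510744e+00, -4.66117569e-02]), 'qvel': array([-0.00099065, -0.00299648, -0.00297743,  0.00082892, -0.00167204,
        0.00031066]), 'joint_efforts': array([ 6.88503933e-04, -9.52257514e+01, -4.31036353e+01, -3.34787455e-04,
        5.36350824e-03,  2.43482708e-05]), 'ee_pos': array([0.24741805, 0.60062203, 0.19563511]), 'orientation': array([-6.09918615e-01, -3.08155217e+00,  1.67673999e-03]), 'force': array([ 0.3167005 ,  0.50642721, -0.04818867]), 'wrist_torque': array([ 0.01806998, -0.05679436,  0.02267649]), 'grip_width': 1.0031239454233176}
```

View pics/top0.png

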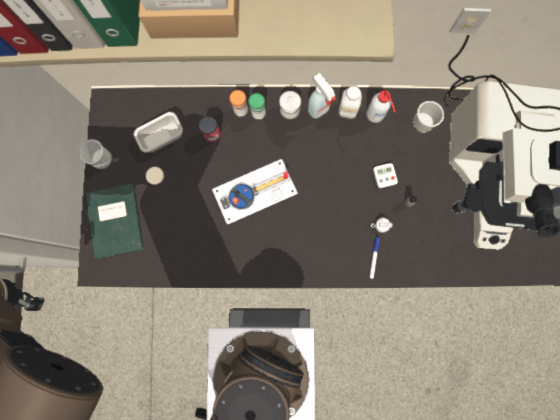

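View pics/scene0.png

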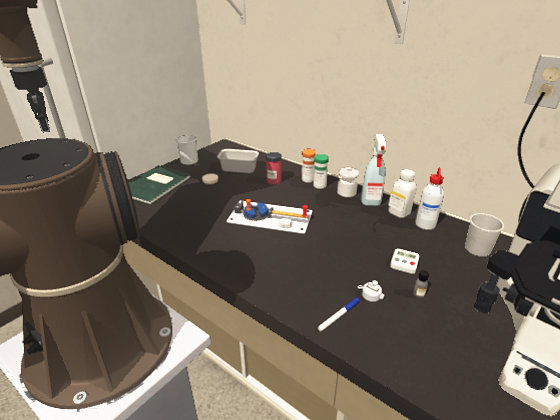

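The top view shows the stage plate centred near (255,190). The red stud is near (286,176), the blue disc near (241,196), and the keeper at the left end near (226,202). Next I'll measure these by colour.

Run:
```python
from h import *
fs={n:grab(n) for n in("top","scene")}
f=fs["top"]; save(f,"topcrop.png",(145,235,200,310))
g=fs["scene"]; save(g,"scenecrop.png",(185,245,215,325))
box={"top":(150,230,205,305),"scene":(190,240,222,318)}
for n,f in fs.items():
    r0,r1,c0,c1=box[n]; hsv=cv2.cvtColor(f["pixels"],cv2.COLOR_RGB2HSV).astype(int)
    H,S,V=hsv[...,0],hsv[...,1],hsv[...,2]
    M={"red":((H<5)|(H>172))&(S>150)&(V>90),"orange":(H>=5)&(H<16)&(S>170)&(V>90),"brass":(H>=16)&(H<30)&(S>100)&(V>90),"blue":(H>95)&(H<125)&(S>120)&(V>40),"white":(S<60)&(V>140)}
    for k,m in M.items():
        b=np.zeros(m.shape,np.uint8); b[r0:r1,c0:c1]=m[r0:r1,c0:c1]
        N,L,st,ce=cv2.connectedComponentsWithStats(b)
        for i in range(1,N):
            if st[i,4]>6:
                z={"red":.056,"orange":.058,"brass":.0235,"blue":.026,"white":.008}[k]
                print(n,k,st[i].tolist(),ce[i].round(1),onplane(f,*ce[i],z).round(4),bydepth(f,*ce[i]).round(4))
        if k=="white":
            rc=cv2.minAreaRect(np.argwhere(b)[:,::-1].astype(np.float32)); 
            print("rect",[onplane(f,*p,.008)[:2].round(4).tolist() for p in cv2.boxPoints(rc)])
```

```text
top red [284, 172, 4, 7, 19] [285.3 175.1] [ 0.6035 -0.0702  0.056 ] [ 0.6043 -0.0701  0.052 ]
top brass [256, 176, 27, 15, 103] [269.  183.3] [ 0.5849 -0.0203  0.0235] [ 0.5855 -0.0202  0.0206]
top blue [236, 185, 17, 15, 132] [244.8 190.9] [0.5605 0.0531 0.026 ] [0.5604 0.0531 0.0265]
top blue [230, 193, 6, 10, 28] [231.6 196.1] [0.5444 0.0929 0.026 ] [0.545  0.0933 0.0223]
top blue [235, 198, 12, 9, 51] [241.  203.4] [0.522  0.0639 0.026 ] [0.523  0.0645 0.0204]
top white [212, 159, 86, 65, 2306] [256.  190.6] [0.565  0.0201 0.008 ] [0.562  0.0191 0.0243]
rect [[0.5709, 0.1607], [0.6716, -0.0585], [0.5573, -0.1084], [0.4589, 0.1085]]
scene red [302, 205, 6, 12, 46] [304.4 209.6] [ 0.5919 -0.0824  0.056 ] [ 0.6061 -0.0727  0.045 ]
scene orange [246, 199, 5, 11, 41] [248.1 203.6] [0.5139 0.0629 0.058 ] [0.527  0.0756 0.0467]
scene brass [272, 210, 32, 8, 94] [286.7 213.5] [ 0.584  -0.0251  0.0235] [ 0.584  -0.025   0.0235]
scene blue [258, 203, 10, 13, 77] [261.7 208.6] [0.5557 0.0478 0.026 ] [0.5533 0.0456 0.0281]
scene blue [245, 205, 10, 13, 64] [250.1 212.3] [0.5188 0.0615 0.026 ] [0.5148 0.0577 0.0296]
scene white [239, 200, 3, 4, 9] [239.9 201.4] [0.5654 0.1483 0.008 ] [0.5635 0.1464 0.0097]
scene white [243, 201, 4, 9, 23] [244.2 204.2] [0.5619 0.1265 0.008 ] [0.5606 0.1253 0.0091]
scene white [250, 202, 7, 4, 24] [253.4 203.3] [0.5836 0.1071 0.008 ] [0.5823 0.1059 0.0091]
scene white [265, 204, 38, 10, 190] [284.8 208.5] [0.6212 0.0111 0.008 ] [0.6203 0.0104 0.0088]
scene white [226, 209, 86, 25, 986] [273.1 221.8] [ 0.5429 -0.0065  0.008 ] [ 0.5386 -0.0101  0.0119]
rect [[0.4555, 0.1012], [0.5606, 0.1911], [0.6678, -0.0573], [0.5577, -0.1217]]
```

View pics/topcrop.png

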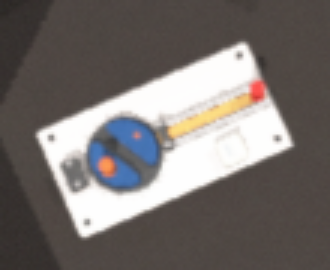

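View pics/scenecrop.png

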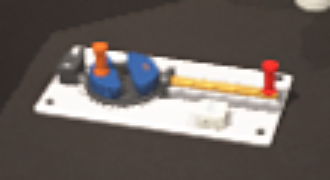

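The crops show the stud at top pixel (286,175), the post at (235,200), the disc centre at about (241,196) and the plate yaw at about 115°. That puts the disc near 1.75 rad, so turning on to pi is the shorter way. One refinement, plus a check that the planned path is reachable.

```bash
cat >> h.py <<'E'
from scipy.spatial.transform import Rotation as Rn
def masks(f):
    h=cv2.cvtColor(f["pixels"],cv2.COLOR_RGB2HSV).astype(int); return h[...,0],h[...,1],h[...,2]
def blob(f,m,box):
    r0,r1,c0,c1=box; b=np.zeros(m.shape,np.uint8); b[r0:r1,c0:c1]=m[r0:r1,c0:c1]
    N,L,st,ce=cv2.connectedComponentsWithStats(b); 
    return [(st[i].tolist(),ce[i]) for i in sorted(range(1,N),key=lambda i:-st[i,4])[:3]]
def stage(f):   # plate outline in top view
    H,S,V=masks(f); b=np.zeros(H.shape,np.uint8); b[150:230,205:305]=((S<60)&(V>140))[150:230,205:305]
    cs,_=cv2.findContours(b,cv2.RETR_EXTERNAL,cv2.CHAIN_APPROX_NONE); c=max(cs,key=cv2.contourArea)[:,0]
    P=np.array([onplane(f,*p,.008)[:2] for p in c.astype(float)],np.float32)*1000
    (cx,cy),wh,_=r=cv2.minAreaRect(P); q=cv2.boxPoints(r)
    e=max([q[1]-q[0],q[2]-q[1]],key=np.linalg.norm); e=e/np.linalg.norm(e); e=e if e[1]>0 else -e
    return np.array([cx,cy])/1000+.044*e,e,wh
E
python3 - <<'E'
from h import *
f=grab("top"); o,e,wh=stage(f); print("disc",o,"yaw",np.degrees(np.arctan2(e[1],e[0])),wh)
H,S,V=masks(f)
for k,m,b,z in(("red",((H<8)|(H>168))&(S>120)&(V>90),(165,185,278,292),.052),("orange",((H<22)|(H>170))&(S>90)&(V>90),(185,210,229,252),.056)):
    for st,c in blob(f,m,b):
        p=onplane(f,*c,z); d=p[:2]-o; print(k,st,c.round(1),p.round(4),"stage",(np.array([d@e,-d[0]*e[1]+d[1]*e[0]])*1000).round(1))
g=grab("scene"); H,S,V=masks(g)
# blue+dark disc outline in top: centroid of non-white, non-brass pixels
H,S,V=masks(f); print(f["pixels"][188:206,230:252].sum(2)//3)
E
```

```text
disc [0.54622119 0.06543617] yaw 114.24385 (123.72835540771484, 238.60906982421875)
red [284, 172, 4, 7, 25] [285.5 174.9] [ 0.6049 -0.0708  0.052 ] stage [-148.3    2.5]
orange [233, 197, 5, 7, 25] [235.1 200.2] [0.5267 0.0787 0.056 ] stage [20.2 12.3]
orange [245, 190, 1, 1, 1] [245. 190.] [0.5576 0.0498 0.056 ] stage [-18.9  -4. ]
[[250 226 155 112 101 108 115 119 120 122 121 122 121 122 125 133 128 120
  115  99  87 110]
 [227 150 115 103  99 100 106 111 117 119 122 123 123 125 136 149 142 126
  120 117  96  83]
 [182 115 102  98  99  94  92  89 101 117 122 123 123 125 141 157 149 127
  120 123 115  94]
 [131  89  85  82  86  79  70  69  75 103 120 122 122 123 127 134 129 122
  122 122 124 101]
 [116 103 101  91  82  75  69  67  68  90 116 122 119 122 120 124 123 123
  121 122 121 106]
 [119 120 122 110  93  79  75  70  69  88 102 108 113 119 120 121 121 120
  119 121 121 119]
 [114 125 126 122 102  83  76  75  74  91  99  99 103 109 120 122 122 121
  118 121 122 121]
 [115 125 125 123 103  84  80  79  79  91 100  99  99  95 112 120 122 122
  123 120 124 121]
 [116 124 127 125 10
[... 210 characters left out ...]
8  84  80  89  96  99 100 100
  116 122 117 113]
 [114 122 138 162 162 164 161 140 123 121 116 103  90  83  88  99 100 100
   97 109 108 100]
 [108 118 139 164 164 164 161 138 114 119 122 120 109  93  84  95 101 101
   98  97  95  97]
 [101 114 129 158 160 160 155 126 110 119 123 122 121 111  94  84  96 101
  103 102 107 111]
 [109 102 107 121 138 145 135 124 123 124 122 121 123 121 114  99  87 100
  109 110 107 110]
 [138 119 103 113 139 146 143 137 131 122 122 122 122 122 121 116  95 101
  110 108 108 119]
 [183 155 106 102 113 121 124 125 125 123 122 121 122 122 123 120  98  99
  107 108 117 151]
 [210 194 136 100  96 110 117 120 124 123 122 121 121 121 119 114 102 102
  104 115 153 216]]
```

```bash
cat >> h.py <<'E'
O=np.array([.5462,.0654]); YAW=np.radians(114.0)
def W(x,y,z):  # stage mm -> world
    c,s=np.cos(YAW),np.sin(YAW); return np.array([O[0]+(c*x-s*y)/1000,O[1]+(s*x+c*y)/1000,z])
def att(a,flip): # tool down, jaw axis along stage angle a
    a=a+YAW+(np.pi if flip else 0); y=np.array([np.cos(a),np.sin(a),0]); z=np.array([0,0,-1.])
    return Rn.from_matrix(np.c_[np.cross(y,z),y,z]).as_rotvec()
def pushpose(th,off,z,flip): # behind post at disc angle th, off mm along -tangent
    b=th-np.pi/2; return W(22.5*np.cos(b)+off*np.sin(b),22.5*np.sin(b)-off*np.cos(b),z),att(th,flip)
E
python3 - <<'E'
from h import *
for flip in(0,1):
    print(flip)
    for th,off,z in((2.05,38,.1),(2.05,38,.038),(2.5,22,.038),(3.0,22,.038),(3.2,22,.038)):
        q=solve_ik(*pushpose(th,off,z,flip)); print(th,None if q is None else np.round(q,2))
    for x in(-190,-81): 
        q=solve_ik(W(x,0,.038),att(0,flip)); print(x,None if q is None else np.round(q,2))
E
```

```text
0
2.05 [ 0.14  0.48  1.89 -0.    0.77  2.38]
2.05 [ 0.14  0.57  1.93 -0.    0.64  2.38]
2.5 [ 0.12  0.54  1.99 -0.    0.61  1.91]
3.0 [0.1  0.53 2.02 0.   0.59 1.39]
3.2 [0.09 0.53 2.03 0.   0.59 1.18]
-190 [-0.22  0.64  1.76 -0.    0.74 -2.21]
-81 [-0.07  0.59  1.89 -0.    0.66 -2.06]
1
2.05 [ 0.14  0.48  1.89 -0.    0.77 -0.76]
2.05 [ 0.14  0.57  1.93 -0.    0.64 -0.76]
2.5 [ 0.12  0.54  1.99 -0.    0.61 -1.23]
3.0 [ 0.1   0.53  2.02 -0.    0.59 -1.75]
3.2 [ 0.09  0.53  2.03 -0.    0.59 -1.96]
-190 [-0.22  0.64  1.76 -0.    0.74  0.93]
-81 [-0.07  0.59  1.89 -0.    0.66  1.08]
```

Run:
```python
from h import *
claw.set_gripper(0.0)
p,a=pushpose(2.05,38,.13,1); arm.reach(p,a)
p,a=pushpose(2.05,38,.038,1); print("down guard",arm.servo_line(p,a,vel=.12,guard=8))
for th in(2.05,2.35,2.65,2.9):
    p,a=pushpose(th,22,.038,1); g=arm.servo_line(p,a,vel=.06,guard=20); s=arm.state(); print(th,g,s["force"].round(1),s["ee_pos"].round(4),p.round(4),round(s["clock"],2))
    if g: break
f=grab("top"); save(f,"t1.png",(145,235,200,310)); save(grab("scene"),"s1.png",(170,245,205,325))
```

```text
down guard False
2.05 False [ 0.9  0.3 -0.7] [0.5422 0.0962 0.0383] [0.5423 0.0966 0.038 ] 4.49
2.35 False [0.3 0.4 0.8] [0.5336 0.0942 0.0381] [0.5333 0.0941 0.038 ] 4.94
2.65 False [ 1.1  0.7 -0.7] [0.5258 0.0891 0.0381] [0.5254 0.089  0.038 ] 5.39
2.9 False [ 0.  -0.4 -1.1] [0.5205 0.0832 0.0381] [0.5202 0.0831 0.038 ] 5.79
```

View pics/s1.png

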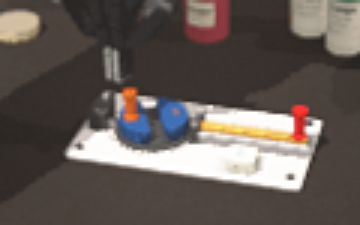

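The scene crop shows the shut fingers thin and just behind the post, near (118,70) in the crop. The post has moved little if at all. I'll measure the disc angle now.

```bash
cat >> h.py <<'E'
def post(f,g):
    H,S,V=masks(f); r=[]
    for st,c in blob(f,((H<22)|(H>170))&(S>90)&(V>90),(185,215,225,256))[:1]: r.append(("top",st,onplane(f,*c,.054)))
    H,S,V=masks(g)
    for st,c in blob(g,(H>=4)&(H<18)&(S>150)&(V>80),(190,225,230,275))[:1]: r.append(("scene",st,onplane(g,*c,.047)))
    for n,st,p in r:
        d=(p[:2]-O)*1000; c,s=np.cos(YAW),np.sin(YAW); q=np.array([c*d[0]+s*d[1],-s*d[0]+c*d[1]])
        print(n,st,"stage",q.round(1),"r",np.hypot(*q).round(1),"theta",round(np.arctan2(q[1],q[0])+np.pi/2,3))
E
python3 - <<'E'
from h import *
f,g=grab("top"),grab("scene"); post(f,g)
E
```

```text
scene [246, 199, 5, 11, 43] stage [17.1 14.3] r 22.3 theta 2.266
```

View pics/t1.png

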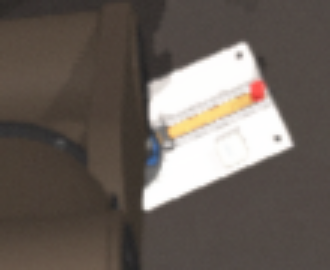

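The finger was thinner than I assumed, so it trailed without really pushing. I'll go back along the arc and push again with a smaller offset.

Run:
```python
from h import *
for th,off in((2.5,26),(2.1,24),(2.1,12),(2.35,12),(2.6,12),(2.85,12)):
    p,a=pushpose(th,off,.038,1); g=arm.servo_line(p,a,vel=.06,guard=20); s=arm.state(); print(th,g,s["force"].round(1),round(s["clock"],2))
    if g: break
f,g=grab("top"),grab("scene"); post(f,g); save(g,"s2.png",(170,245,205,325))
```

```text
2.5 False [0.6 0.1 0.6] 6.54
2.1 False [-0.7 -0.2 -0.4] 7.09
2.1 False [ 0.2 -0.6  0.2] 7.44
2.35 False [-0.1  0.6  0.1] 7.84
2.6 False [ 0.3 -0.3 -0.6] 8.24
2.85 False [ 0.7 -0.8  0.3] 8.64
scene [245, 199, 6, 11, 45] stage [17.2 14.2] r 22.3 theta 2.263
```

View pics/s2.png

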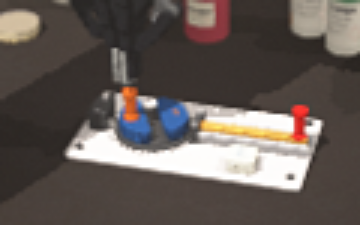

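The fingers are at about crop (122,80), at or just above the post head. I'll check their real position by depth.

Run:
```python
from h import *
g=grab("scene"); s=arm.state(); print(s["ee_pos"],s["grip_width"],s["orientation"],Rn.from_rotvec(s["orientation"]).as_matrix()[:,2])
c,sn=np.cos(YAW),np.sin(YAW)
for v in range(186,206,2):
    for u in range(240,254,2):
        p=bydepth(g,u,v); d=(p[:2]-O)*1000
        print("(%d,%d,%d)"%(c*d[0]+sn*d[1],-sn*d[0]+c*d[1],p[2]*1000),end=" ")
    print(v)
```

```text
[0.52254151 0.07461011 0.03801451] 0.00021005104446872013 [-1.94160048e-01  3.13542646e+00  3.96323999e-05] [ 1.58441568e-04  3.50918203e-05 -9.99999987e-01]
(106,-160,0) (29,21,108) (21,28,113) (13,33,117) (7,32,118) (2,29,117) (-6,37,122) 186
(100,-143,1) (29,22,103) (21,29,107) (14,30,109) (9,29,109) (6,19,104) (61,-154,0) 188
(94,-127,3) (29,24,97) (21,27,100) (15,28,101) (10,26,101) (4,24,101) (56,-140,1) 190
(91,-117,1) (30,23,90) (22,28,94) (15,30,96) (9,30,97) (5,24,94) (1,18,91) 192
(86,-105,1) (80,-106,1) (22,28,87) (16,28,88) (10,26,88) (5,26,88) (48,-114,2) 194
(80,-88,4) (76,-95,1) (24,24,78) (16,29,82) (11,25,80) (49,-96,4) (43,-99,3) 196
(78,-81,1) (71,-80,3) (65,-82,2) (58,-83,3) (53,-88,1) (46,-89,1) (40,-90,2) 198
(69,-58,9) (67,-69,2) (61,-71,2) (22,15,59) (16,13,59) (11,11,58) (37,-79,1) 200
(52,-12,31) (46,-14,31) (53,-49,9) (46,-49,10) (15,17,54) (11,11,51) (27,-51,11) 202
(48,-1,31) (43,-3,31) (50,-40,7) (43,-40,8) (16,16,47) (11,11,44) (14,-14,29) 204
```

Depth puts the lower end of the fingers at about 75 mm, although the TCP reads 38 mm. I'll back off beside the post, lower under a guard, and look closely.

```bash
cat >> h.py <<'E'
def fingermin(g,p,R=.03): # lowest seen points near the tool, world p
    K=g["mtx"]; out=[]
    for v in range(165,225):
        for u in range(225,330):
            if g["range_z"][v,u]>0:
                q=bydepth(g,u,v)
                if np.hypot(*(q[:2]-p[:2]))<R and q[2]>.035: out.append((q[2],u,v))
    return sorted(out)[:6]
E
python3 - <<'E'
from h import *
for th,off in((2.5,22),(2.05,34)):
    p,a=pushpose(th,off,.038,1); arm.servo_line(p,a,vel=.08,guard=20)
g=grab("scene"); print(np.round(fingermin(g,p),3).tolist())
im=g["pixels"][160:225,215:285,::-1]; cv2.imwrite("pics/s3.png",cv2.resize(im,None,fx=8,fy=8,interpolation=cv2.INTER_CUBIC))
# predicted TCP pixel
T=np.linalg.inv(g["world_from_camera"]); q=T@np.r_[arm.state()["ee_pos"],1]; x=q[0]/-q[2],-q[1]/-q[2]; print("tcp px",g["mtx"][0,0]*x[0]+g["mtx"][0,2],g["mtx"][1,1]*x[1]+g["mtx"][1,2],"depth",-q[2])
E
```

```text
[[0.074, 248.0, 190.0], [0.075, 243.0, 190.0], [0.075, 246.0, 190.0], [0.076, 244.0, 190.0], [0.076, 247.0, 190.0], [0.076, 245.0, 190.0]]
tcp px 245.86396916742132 199.81086934360275 depth 1.1993449672130543
```

View pics/s3.png

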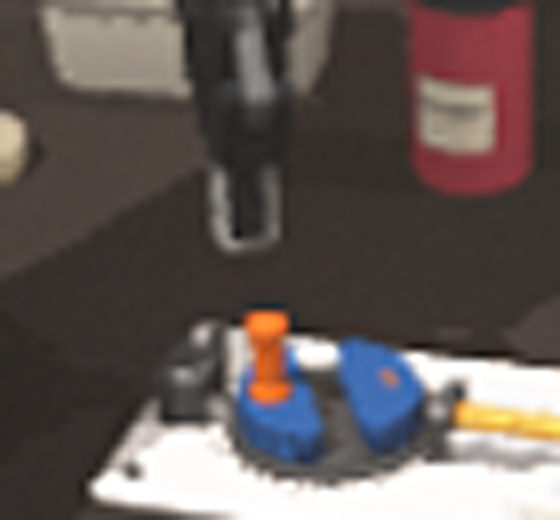

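The magnified view shows the shut fingertips ending at pixel (245.6,191), but the reported TCP projects to (245.9,199.8). The real tips are therefore about 31–36 mm above the reported TCP. I'll lower by that amount under a light guard and check again.

Run:
```python
from h import *
for z in(.02,.008):
    p,a=pushpose(2.05,34,z,1); print(arm.servo_line(p,a,vel=.04,guard=6),arm.state()["force"].round(1))
g=grab("scene"); print(np.round(fingermin(g,p,.02),3).tolist()); post(g,g)
im=g["pixels"][160:225,215:285,::-1]; cv2.imwrite("pics/s4.png",cv2.resize(im,None,fx=8,fy=8,interpolation=cv2.INTER_CUBIC))
```

```text
False [ 0.2 -0.1 -0.9]
False [1.1 1.4 0.3]
[[0.043, 245.0, 199.0], [0.044, 244.0, 199.0], [0.046, 249.0, 198.0], [0.046, 246.0, 198.0], [0.047, 248.0, 198.0], [0.048, 249.0, 197.0]]
top [245, 199, 6, 11, 49] stage [13.5 25.1] r 28.5 theta 2.649
scene [245, 199, 6, 11, 44] stage [17.2 13.7] r 22.0 theta 2.242
```

View pics/s4.png

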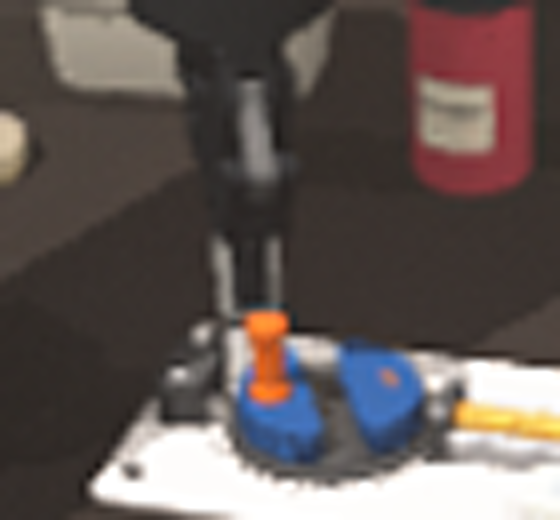

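The tips are now at about 40 mm, just behind and outside the post, which stands at zoomed (267,355). Now to push along the arc, measuring as I go.

Run:
```python
from h import *
for th,off in((2.1,22),(2.3,20),(2.5,20),(2.7,20)):
    p,a=pushpose(th,off,.007,1); g=arm.servo_line(p,a,vel=.06,guard=20); s=arm.state(); print(th,g,s["force"].round(1),round(s["clock"],2)); post(grab("top"),grab("scene"))
    if g: break
```

```text
2.1 False [ 0.4 -0.3 -0.9] 11.41
top [244, 189, 2, 2, 3] stage [-18.8  -6.8] r 19.9 theta -1.224
scene [245, 199, 6, 11, 45] stage [17.2 14.2] r 22.3 theta 2.263
2.3 False [-0.8  0.3  0.4] 11.86
scene [246, 200, 6, 11, 46] stage [14.  19.6] r 24.1 theta 2.519
2.5 False [ 0.8  0.8 -0.4] 12.31
scene [246, 200, 6, 12, 47] stage [11.7 21.3] r 24.3 theta 2.639
2.7 False [ 0.2  0.6 -0. ] 12.76
scene [247, 201, 6, 11, 45] stage [ 8.3 22.5] r 24.0 theta 2.788
```

```bash
cat >> h.py <<'E'
def topangle(f):
    H,S,V=masks(f); b=np.zeros(H.shape,np.uint8); b[183:213,229:255]=((H>95)&(H<125)&(S>120)&(V>40))[183:213,229:255]
    c,s=np.cos(YAW),np.sin(YAW)
    def st(u,v,z):
        d=(onplane(f,u,v,z)[:2]-O)*1000; return np.array([c*d[0]+s*d[1],-s*d[0]+c*d[1]])
    for t,ce in blob(f,b>0,(183,213,229,255)): print("blue",t,st(*ce,.026).round(1))
    for t,ce in blob(f,((H<22)|(H>170))&(S>90)&(V>90),(183,215,229,256)):
        z=.053 if t[4]>8 else .026; q=st(*ce,z); print("orange",t,q.round(1),"theta",np.round(np.arctan2(q[1],q[0])+np.pi/2,3))
E
python3 - <<'E'
from h import *
for th,off in((2.85,20),(2.98,20)):
    p,a=pushpose(th,off,.007,1); g=arm.servo_line(p,a,vel=.06,guard=20)
post(grab("top"),grab("scene"))
p,a=pushpose(2.98,30,.007,1); arm.servo_line(p,a,vel=.1)
p,a=pushpose(2.98,30,.08,1); arm.servo_line(p,a,vel=.2)
arm.reach(W(-185,0,.08),att(0,0)); print(arm.state()["clock"])
f=grab("top");topangle(f);g=grab("scene");post(f,g)
a=cv2.resize(f["pixels"][145:235,200:310,::-1],None,fx=5,fy=5,interpolation=cv2.INTER_CUBIC); cv2.imwrite("pics/t5.png",a)
E
```

```text
scene [249, 202, 6, 11, 48] stage [ 1.8 27.3] r 27.3 theta 3.075
15.1917
scene [250, 202, 5, 11, 43] stage [ 1.  28.2] r 28.2 theta 3.105
```

View pics/t5.png

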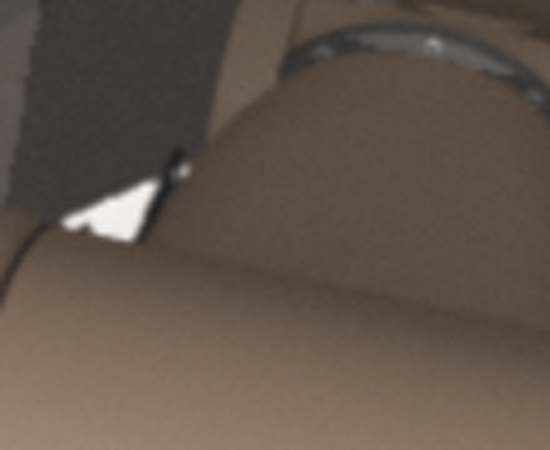

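The arm hides the stage from the top camera. I'll swing it aside for a clear look.

Run:
```python
from h import *
q=np.array(arm.state()["joint_positions"]); q[0]-=.75; arm.move_j(q); print(arm.state()["clock"])
f=grab("top");topangle(f);print(stage(f)); g=grab("scene")
a=cv2.resize(f["pixels"][175:220,220:275,::-1],(400,327),interpolation=cv2.INTER_CUBIC)
b=cv2.resize(g["pixels"][190:235,225:280,::-1],(400,327),interpolation=cv2.INTER_CUBIC); cv2.imwrite("pics/t6.png",np.hstack([a,b]))
```

```text
16.975
blue [231, 185, 19, 10, 119] [ -4.5 -17.4]
blue [232, 197, 20, 10, 83] [ 3.6 19.3]
orange [239, 199, 6, 6, 27] [ 4.6 23.1] theta 2.944
orange [239, 188, 1, 2, 2] [ -3.8 -22.1] theta -0.172
(array([0.54645239, 0.06629618]), array([-0.40853617,  0.91274214], dtype=float32), (122.68771362304688, 238.2131805419922))
```

View pics/t6.png

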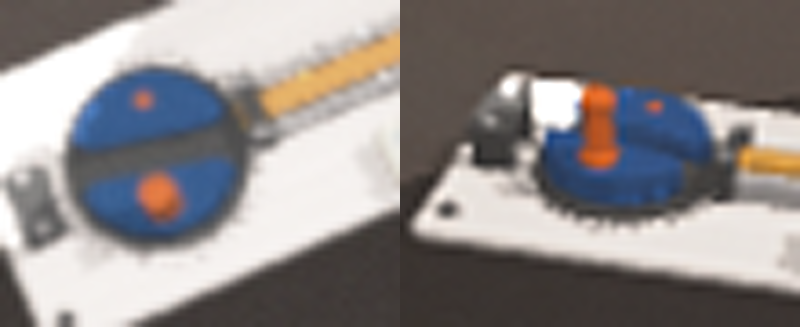

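The top view now shows the slot running from (75,165) to (240,138) in the crop, about 13° short of the bar. Three measures give theta between 2.925 and 2.958. The arc commanded to 2.98 left the disc at about 2.94, so I'll finish by commanding 3.18, then check again.

Run:
```python
from h import *
p,a=pushpose(2.93,30,.08,1); arm.reach(p,a)
p,a=pushpose(2.93,30,.007,1); print(arm.servo_line(p,a,vel=.12,guard=8))
for th,off in((2.98,21),(3.08,20),(3.18,20)):
    p,a=pushpose(th,off,.007,1); print(arm.servo_line(p,a,vel=.06,guard=20))
p,a=pushpose(3.18,30,.007,1); arm.servo_line(p,a,vel=.1)
p,a=pushpose(3.18,30,.08,1); arm.servo_line(p,a,vel=.2)
q=np.array(solve_ik(W(-185,0,.08),att(0,0))); q[0]-=.6; arm.move_j(q); print(arm.state()["clock"])
f=grab("top");topangle(f); save(f,"t7.png",(175,220,220,275))
```

```text
False
False
False
False
23.4667
blue [230, 185, 19, 12, 119] [ -0.6 -17.6]
blue [233, 196, 19, 11, 83] [ 0.8 19.9]
orange [241, 199, 5, 6, 25] [ 0.4 24.4] theta 3.125
orange [238, 188, 1, 2, 2] [ -1.  -23.3] theta -0.044
```

Theta is about 3.11, within 0.04 of pi. Now the bar.

Run:
```python
from h import *
a=att(0,0); c,sn=np.cos(YAW),np.sin(YAW)
arm.reach(W(-187,0,.08),a)
print(arm.servo_line(W(-187,0,.005),vel=.12,guard=8))
def rep(t):
    s=arm.state(); d=(s["ee_pos"][:2]-O)*1000; print(t,"stage",(c*d[0]+sn*d[1]).round(1),(-sn*d[0]+c*d[1]).round(1),s["force"].round(1),round(s["clock"],2))
print(arm.servo_line(W(-90,0,.005),vel=.06,guard=15)); rep("a")
print(arm.servo_line(W(-68,0,.005),vel=.03,guard=18)); rep("b")
g=grab("scene"); 
im=cv2.resize(g["pixels"][175:245,215:315,::-1],None,fx=7,fy=7,interpolation=cv2.INTER_CUBIC); cv2.imwrite("pics/s8.png",im)
```

```text
False
False
a stage -90.1 -0.0 [-0.7 -0.2  0.3] 27.44
True
b stage -81.2 -0.3 [  2.5 -14.3  -0.2] 27.9
```

View pics/s8.png

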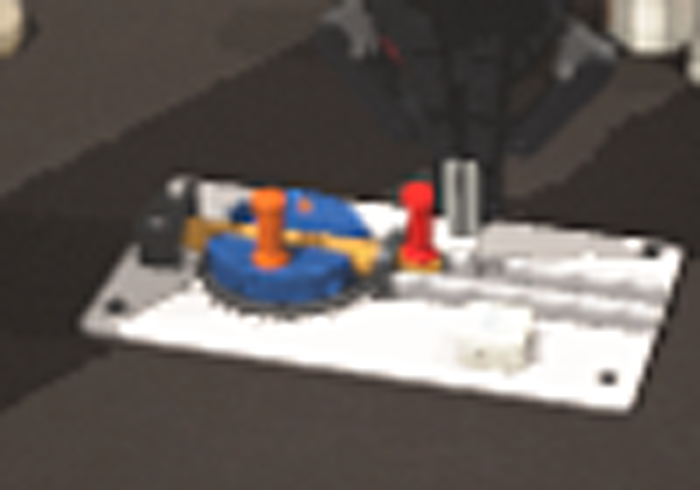

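The bar now lies through the disc into the keeper, with the stud at (420,225) against the bridge. The force rise looks like the stop. One firmer push to be sure, then I'll clear the arm and measure.

Run:
```python
from h import *
c,sn=np.cos(YAW),np.sin(YAW)
def st(p): d=(p[:2]-O)*1000; return np.array([c*d[0]+sn*d[1],-sn*d[0]+c*d[1]]).round(1)
print(arm.servo_line(W(-76,0,.005),vel=.03,guard=25)); s=arm.state(); print(st(s["ee_pos"]),s["force"].round(1))
arm.servo_line(W(-98,0,.005),vel=.08); arm.servo_line(W(-98,0,.09),vel=.2)
q=np.array(arm.state()["joint_positions"]); q[0]-=.8; arm.move_j(q); print(arm.state()["clock"])
f=grab("top"); g=grab("scene"); topangle(f)
H,S,V=masks(f)
for t,ce in blob(f,((H<8)|(H>168))&(S>120)&(V>90),(170,205,250,292)): print("red",t,st(onplane(f,*ce,.052)))
H,S,V=masks(g)
for t,ce in blob(g,((H<5)|(H>172))&(S>150)&(V>90),(190,230,262,318)): print("red scene",t,st(onplane(g,*ce,.045)))
a=cv2.resize(f["pixels"][170:215,220:275,::-1],(400,327),interpolation=cv2.INTER_CUBIC)
b=cv2.resize(g["pixels"][190:235,225:280,::-1],(400,327),interpolation=cv2.INTER_CUBIC); cv2.imwrite("pics/t9.png",np.hstack([a,b]))
```

```text
True
[-81.   -0.5] [  2.6 -22.2  -3. ]
30.7833
blue [230, 185, 19, 12, 105] [ -0.3 -18.9]
blue [246, 196, 6, 10, 40] [-16.9  20.9]
blue [234, 201, 11, 6, 38] [17.9 20. ]
orange [229, 189, 25, 16, 137] [-0.5  9.5] theta 3.197
orange [238, 188, 1, 2, 2] [ -1.  -23.3] theta -0.044
red [256, 184, 5, 7, 25] [-57.8   2.8]
red scene [272, 201, 6, 11, 48] [-61.5   2.8]
```

```bash
python3 -c "
from h import *
arm.close_job(); print(arm.state()['clock'])"
```

```text
the job is handed in; nothing more can be done
the job is handed in; nothing more can be done
```

The stage is locked, and I handed the job in at about 31 s on the robot's clock. I pushed the orange post round to disc ≈ pi with shut fingers. I then pushed the red stud until the bar went through the slot into the keeper and hit its stop.

**Last checks**
- **Disc before the bar went in:** the top view gave 3.105 to 3.125 rad, against pi.
- **Bar home:** a second push of about 22 N moved the fingers only 0.2 mm. The stud measured x ≈ −57.8 mm (top camera) and −61.5 mm (scene camera), against −59 mm when fully home. It travelled about 90 mm between the top-camera measurements.
- **Bystanders:** the cover-glass box looked undisturbed in the last picture I could view. I did not measure any of the bystanders again. The arm had been swung clear before I handed in.

**What disagreed or failed**
- **Fingertip height:** the real shut fingertips were about 31–36 mm higher than the reported TCP. My first two sweeps therefore passed over the post without moving it, and I corrected for this from the images.
- **Camera bias:** the scene camera's disc angle ran about 0.13 rad high, so I used the top camera for the final alignment.
- **Final picture:** I had reached the 12-picture viewing limit, so the last check was by measured numbers only. In it, the "orange" blob merged with the brass bar, so I ignored that reading (3.197 rad).

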